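# Nest the washed steel cups

### The job

Nest the three washed steel cups into one another to save bench space, working from the largest to the smallest: first stand the middle-sized beaker inside the wide low dish, then stand the tall narrow cup inside that beaker. Leave the dish where it stands, set each cup down rather than dropping it, and leave both standing upright on the floor of the cup around them.

Things in the scene. Friction and masses are not known exactly. Their poses are not given: they have to be found in the camera images.
- dish: The widest and lowest of three plain steel cups: a round, straight-sided open dish, 104 mm outer diameter, 32 mm high, 3 mm wall (98 mm inside), floor 4 mm thick, about 0.35 kg, loose on the bench. Origin at the centre of its underside, z up towards the mouth. Rolled rim, no handle or spout.
- beaker: The middle steel cup: a round, straight-sided open beaker, 60 mm outer diameter, 68 mm high, 3 mm wall (54 mm inside), floor 4 mm thick, about 0.13 kg, loose, standing upright on the bench. Origin at the centre of its underside, z up towards the mouth. Can be gripped across its outside near the rim; standing in the dish, its upper 40 mm rise above the dish's rim.
- tall_cup: The narrowest and tallest steel cup: round, straight-sided, open at the top, 34 mm outer diameter, 104 mm high, 3 mm wall, floor 4 mm thick, about 0.09 kg, loose, standing upright on the bench. Origin at the centre of its underside, z up towards the mouth. Can be gripped across its outside near the rim; standing in the beaker, its upper 40 mm rise above the beaker's rim.

How it is judged:
On the way, in this order (a step that is already met when the one before it is completed fails the run):
1. the beaker stands upright on the floor of the dish, let go, with the tall cup not yet in it (horizontal distance between beaker and dish below 0.022 m and z of beaker in the frame of dish below 0.008 m and angle between beaker's own z axis and vertical below 0.125 rad and contact force between the fingers and beaker below 0.1 N and horizontal distance between tall_cup and beaker above 0.04 m), for 0.2 s.
2. the tall cup stands upright on the floor of the beaker (horizontal distance between tall_cup and beaker below 0.013 m and z of tall_cup in the frame of beaker below 0.008 m and angle between tall_cup's own z axis and vertical below 0.125 rad), for 0.2 s.
At the end, for the whole second after the job is handed in: The dish stands flat within 50 mm of its start. The beaker stands in it and the tall cup in the beaker, each at rest, upright within 7 degrees, underside under 8 mm above that of the cup around it, centres within 22 mm (beaker to dish) and 13 mm (tall cup to beaker) (all of step 2 and horizontal distance between beaker and dish below 0.022 m and z of beaker in the frame of dish below 0.008 m and angle between beaker's own z axis and vertical below 0.125 rad and angle between dish's own z axis and vertical below 0.1 rad and height (world z) of dish below 0.006 m and distance of dish from where it was at the start of the episode below 0.05 m and linear speed of each of beaker, tall_cup below 0.02 m/s); the robot touches nothing.
It fails at once if the beaker is dropped (falls freely more than about 18 mm) (contact force between the fingers and beaker below 0.05 N and linear speed of beaker above 0.6 m/s).
It fails at once if the tall cup is dropped (falls freely more than about 18 mm) (contact force between the fingers and tall_cup below 0.05 N and linear speed of tall_cup above 0.6 m/s).
It also fails if it takes over 53 s, if anything falls off the work surface, if the arm or the gripper's body presses on something with over 40 N, if the wrist force passes 120 N, or if a joint passes its speed limit or range.

### The arm

A 6-joint arm with a two-finger parallel gripper is mounted at the origin on a cart in front of the work surface, level with it; the furniture and walls round the work are solid. World frame = base frame: x ahead of the robot, y to its left, z up, the work surface at z = 0. Lengths are in m, angles in rad, forces in N, time in s.
With the tool pointing down it reaches from about 0.35 to 0.975 m from the base axis. Payload 4.9 kg.
Tool frame: the origin (TCP) lies at the very end of the fingers, on their centre line; the grasp point (between the pads) lies 19 mm behind it; z points along the fingers, y is the line along which they close (so a half turn about z gives the same grasp; the last joint's range is limited). The gripper opens to 85 mm and grips with 20 to 120 N. Pads are 22 mm wide; open, the fingers measure 114 mm over their backs; the gripper's body (76 mm by 85 mm) begins 54 mm behind the grasp point. The pads swing forward as they close: fully open they stand 13 mm farther back than shut.
Start: joints at [1.092, 0.053, 1.613, -0, 1.476, -0.119], TCP at [0.22, 0.585, 0.231] pointing down, gripper open.
Joint ranges: [-3.01, 3.01], [-1.01, 2.22], [0.06, 2.58], [-1.02, 4.17], [0.09, 2.62], [-3.14, 3.14]. Speed limits (rad/s): [2.57, 2.57, 3.14, 3.14, 3.14, 3.14].

### API

Orientations are given as a unit quaternion [w, x, y, z].
In Python, from plant import state, optics, ticket, nets gives the robot as it stands. The module is installed in compiled form; this text tells all that it offers.
- The arm moves only by the shell command python3 -m inch 'ROWS' [OPENING]. ROWS is JSON, a list of rows, each an object of numbers: "dx", "dy", "dz": the shift along the tool's x, y, z as a fraction of full scale; "rx", "ry", "rz": the turn, a rotation vector about the tool's x, y, z as a fraction of full scale. In form: [{"dx": .., "dy": .., "dz": .., "rx": .., "ry": .., "rz": ..}, ...]. A call has 1 to 5 rows; each row is the pose to reach, as a shift and turn from the pose commanded when the call began, along the tool's axes at that moment; what a row does not reach only later rows make up. Full scale, the value 1, is 0.8 m for a shift and 1.5 rad for a turn. A row lasts 1/10 s, in which the tool goes at most 50 mm and 8.59 degrees, less where a joint would pass 70% of its speed; a pose out of reach is approached as far as the arm can. A call with a number of a shift or a turn outside -1 to 1 is refused whole. A call with a gripper value outside its range is refused whole. OPENING is the opening, from -1 (shut) to 1 (fully open), set as the call begins (- or left out, the last holds). The fingers move at their own pace and stop on an object; the grip force is fixed at half the most. Time passes only in rows, so rows that repeat a pose let the fingers close. It gives the time, the measured TCP pose, the force, the opening and the grip force at its end, in the units of the state.
- state(): the state, without advancing time (a new reading comes with each control period).
- optics.grab_frame(name): name is "scene" or "top" or "wrist"; returns the picture (420x560x3 uint8, red, green, blue); there is no depth.
- optics.camera_info(name): a dict with "fx", "fy", "cx", "cy" (pixels), "R" (3x3) and "t" (3): a world point X has camera coordinates R X + t. Camera axes: x right, y down, z forward; pixel columns grow to the right and rows downward; lengths in m; the calibration is good to about 2 mm. A picture is of the moment at which its call begins: read the wrist's pose just before it. camera_info takes no time and is no camera call; for the wrist camera it gives the pose at the moment of the call.
- ticket.job_done(): hands the job in; it is judged then, once.
Trained networks look in the newest picture that a camera, given by its name, has taken for a name from the list of things; names that differ only in an ending like _2 or _b are one class to them, and where a whole thing is asked for, a point or a joint stands for the part that bears it (a point fixed in the world has none). Each returns a list of dicts, best first, with "confidence" (0 to 1); they miss things now and then, are a little off and sometimes report something else, mostly with a low value. They report only what shows in the picture. A call takes as long as a camera call.
- nets.boxes_of(camera, name): "bbox" ([centre column, centre row, width, height] in pixels, round what is visible of it).
- nets.outline_of(camera, name): "pixels" (420x560 bool, what is visible of it) and "bbox" ([centre column, centre row, width, height] in pixels, round what is visible of it).
The state is a dict: "time": time; "joint_pos": joint angles; "joint_vel": joint speeds; "joint_efforts": joint torques, N m; "tool_pos": TCP position; "tool_rot": TCP orientation; "contact_force": force on the tool from outside, world axes, zero at the start; "ft_torque": the same for the moment, N m; "gripper_width": opening from 0.0 (shut) to 1.0 (fully open); "grasp_force": force on a finger pad.
Only numpy, scipy, OpenCV 4.12 (cv2) and the standard library are available. Lean on these libraries where they do the work, as an engineer would, in place of code of your own. Each camera call takes 0.05 s, during which the arm holds its last target. There are 200 camera calls.

## Working session

There is one attempt and no reset: what is moved stays moved. The work goes in short steps, Python scripts to look and compute and a shell command to move; the robot and the scene stay as the last step left them, time stands still between calls to the robot, and variables do not carry over. Pictures are saved under pics/ and viewed, at most 10 in all, crops included, and the job is handed in when it is done.

```bash
mkdir -p pics
cat > h.py <<'E'
import numpy as np, cv2
from plant import state, optics, ticket, nets
def ray(cam,u,v,z):
    c=optics.camera_info(cam);R=np.array(c["R"]);t=np.array(c["t"])
    d=R.T@np.array([(u-c["cx"])/c["fx"],(v-c["cy"])/c["fy"],1]);o=-R.T@t
    return o+d*(z-o[2])/d[2]
def proj(cam,X):
    c=optics.camera_info(cam);p=np.array(c["R"])@X+np.array(c["t"])
    return np.array([c["fx"]*p[0]/p[2]+c["cx"],c["fy"]*p[1]/p[2]+c["cy"]])
def save(cam,name):
    im=optics.grab_frame(cam);cv2.imwrite("pics/"+name,im[:,:,::-1]);return im
E
python3 - <<'E'
from h import *
np.set_printoptions(precision=4,suppress=True)
s=state();print(s)
a=save("top","top0.png");b=save("scene","scene0.png")
cv2.imwrite("pics/both.png",cv2.resize(np.hstack([a,b])[:,:,::-1],(800,300)))
for cam in("top","scene"):
    c=optics.camera_info(cam);print(cam,c["fx"],-np.array(c["R"]).T@c["t"])
    for n in("dish","beaker","tall_cup"):
        for r in nets.boxes_of(cam,n)[:3]:print(cam,n,np.round(r["bbox"],1),round(r["confidence"],2))
E
```

```text
{'time': 0.0, 'joint_pos': array([ 1.092 ,  0.0533,  1.6143, -0.    ,  1.476 , -0.119 ]), 'joint_vel': array([0.0022, 0.0015, 0.0009, 0.0003, 0.0004, 0.0001]), 'joint_efforts': array([ -0.0006, -39.3652, -37.0188,  -0.0001,   0.0068,   0.    ]), 'tool_pos': array([0.2198, 0.5844, 0.2301]), 'tool_rot': array([-0.0003,  0.1789,  0.9839, -0.001 ]), 'contact_force': array([-0.1078, -0.4555,  0.6439]), 'ft_torque': array([-0.0008,  0.0236, -0.0101]), 'grasp_force': 0.0, 'gripper_width': 0.9998366481718396}
top 422.18280204990845 [0.4629 0.0033 1.0357]
top dish [276.  167.7  43.7  46. ] 0.65
top beaker [158.7 233.9  35.8  22.2] 0.78
top tall_cup [418.6 217.4  29.6  20.4] 0.75
scene 433.34584339663763 [ 0.0621 -0.7135  0.5383]
scene dish [355.9 276.9  28.1  59.9] 0.7
scene dish [299.4 198.3  42.5  32.7] 0.63
scene beaker [195.1 164.7  27.9  31.6] 0.9
scene tall_cup [353.9 276.4  27.6  58.1] 0.65
```

View pics/top0.png

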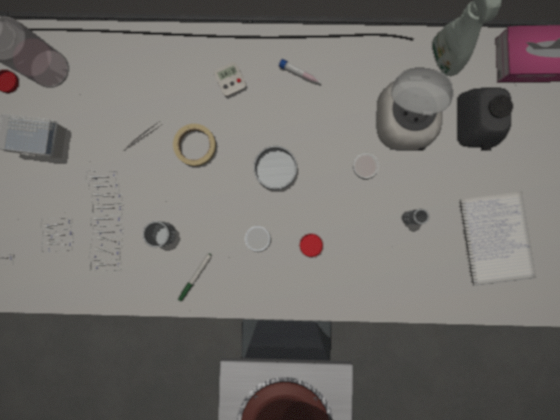

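View pics/scene0.png

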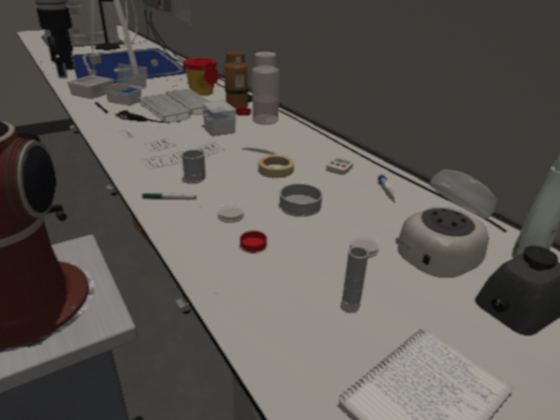

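The top view shows the dish at (276,168), the beaker at (159,234) and the tall cup at (418,217). In the scene view they are at (300,198), (194,165) and (355,277). The nets agree, except that "dish" is mistaken for the tall cup in the scene view.

```bash
cat >> h.py <<'E'
from scipy.optimize import least_squares
from scipy.spatial.transform import Rotation as Ro
DIM=dict(dish=(.052,.032),beaker=(.030,.068),tall_cup=(.017,.104))
def box(cam,n,x,y,z0=0):
    r,h=DIM[n];a=np.linspace(0,2*np.pi,48)
    P=np.array([proj(cam,np.array([x+r*np.cos(t),y+r*np.sin(t),z0+z])) for z in(0,h) for t in a])
    lo,hi=P.min(0),P.max(0);return np.r_[(lo+hi)/2,hi-lo]
def fit(n,obs,x0,z0=0):
    f=lambda p:np.concatenate([(box(c,n,*p,z0)-b)[[0,1]] for c,b in obs])
    s=least_squares(f,x0);return s.x,s.fun,[box(c,n,*s.x,z0) for c,b in obs]
def rows(goal,yaw=None):
    """tool-axis fractions to reach goal TCP from the measured pose"""
    s=state();q=s["tool_rot"];R=Ro.from_quat([q[1],q[2],q[3],q[0]])
    d=R.inv().apply(np.array(goal)-s["tool_pos"])/.8
    return np.round(d,4)
E
python3 - <<'E'
from h import *
np.set_printoptions(precision=4,suppress=True)
im={c:optics.grab_frame(c) for c in("top","scene")}
x0=dict(dish=(.55,0),beaker=(.4,.28),tall_cup=(.45,-.3))
for n in DIM:
    obs=[]
    for c in("top","scene"):
        for r in nets.boxes_of(c,n)+nets.outline_of(c,n):
            b=np.array(r["bbox"])
            e=box(c,n,*ray(c,*b[:2],DIM[n][1]/2)[:2])
            if r["confidence"]>.4 and abs(e[2:]-b[2:]).max()<9: obs.append((c,b))
    p,f,bb=fit(n,obs,x0[n]);print(n,p);
    for (c,b),e in zip(obs,bb):print("  ",c,b,e,ray(c,*b[:2],DIM[n][1]/2)[:2])
s=state();q=s["tool_rot"];print(Ro.from_quat([q[1],q[2],q[3],q[0]]).as_matrix())
E
```

```text
Traceback (most recent call last):
  File "h.py", line 21, in fit
    s=least_squares(f,x0);return s.x,s.fun,[box(c,n,*s.x,z0) for c,b in obs]
  File "h.py", line 20, in <lambda>
    f=lambda p:np.concatenate([(box(c,n,*p,z0)-b)[[0,1]] for c,b in obs])
                                ~~~^^^^^^^^^^^
  File "h.py", line 17, in box
    P=np.array([proj(cam,np.array([x+r*np.cos(t),y+r*np.sin(t),z0+z])) for z in(0,h) for t in a])
                ~~~~^^^^^^^^^^^^^^^^^^^^^^^^^^^^^^^^^^^^^^^^^^^^^^^^^^
  File "h.py", line 8, in proj
    c=optics.camera_info(cam);p=np.array(c["R"])@X+np.array(c["t"])
ValueError: time passes only in moves, steps and waits
```

```bash
python3 - <<'E'
s=open('h.py').read()
s=s.replace("def ray(","CI={}\ndef info(c):\n    if c=='wrist': return CI.get(c) or optics.camera_info(c)\n    if c not in CI: CI[c]=optics.camera_info(c)\n    return CI[c]\ndef ray(",1).replace("c=optics.camera_info(cam)","c=info(cam)")
open('h.py','w').write(s)
E
cat > loc.py <<'E'
from h import *
import sys
np.set_printoptions(precision=4,suppress=True)
im={c:optics.grab_frame(c) for c in("top","scene")}
x0=dict(dish=(.55,0),beaker=(.4,.28),tall_cup=(.45,-.3))
for n in DIM:
    obs=[]
    for c in("top","scene"):
        for r in nets.boxes_of(c,n)+nets.outline_of(c,n):
            b=np.array(r["bbox"])
            e=box(c,n,*ray(c,*b[:2],DIM[n][1]/2)[:2])
            if r["confidence"]>.4 and abs(e[2:]-b[2:]).max()<9: obs.append((c,b))
    p,f,bb=fit(n,obs,x0[n]);print(n,p);
    for (c,b),e in zip(obs,bb):print("  ",c,b,e)
s=state();q=s["tool_rot"];print(s["time"],Ro.from_quat([q[1],q[2],q[3],q[0]]).as_matrix())
E
python3 loc.py
```

```text
dish [0.6161 0.0332]
   top [276.8 167.7  43.5  43.4] [276.5681 168.0724  43.3614  44.3697]
   top [277.4 167.1  41.7  42. ] [276.5681 168.0724  43.3614  44.3697]
   scene [298.9 199.6  39.3  35.8] [300.6226 199.7637  43.088   32.2333]
beaker [0.4508 0.3064]
   top [157.8 234.1  37.9  25.5] [159.2848 233.6421  33.8045  26.1739]
   scene [193.6 166.5  29.2  35.6] [192.9789 165.3058  24.2964  32.2337]
   scene [193.7 167.2  25.   29.7] [192.9789 165.3058  24.2964  32.2337]
tall_cup [ 0.5022 -0.2958]
   top [418.3 218.   29.2  18.8] [417.5043 217.6043  28.4765  16.1346]
   top [419.1 217.3  28.2  21.7] [417.5043 217.6043  28.4765  16.1346]
   scene [355.1 276.6  27.4  56.6] [356.3343 277.5029  26.8299  59.0221]
   scene [356.7 276.2  26.2  58.5] [356.3343 277.5029  26.8299  59.0221]
1.4 [[-0.936   0.3521  0.    ]
 [ 0.3521  0.936  -0.0001]
 [-0.     -0.     -1.    ]]
```

```bash
python3 -m inch '[{"dx":-0.196,"dy":-0.1125,"dz":0},{"dx":-0.196,"dy":-0.1125,"dz":0},{"dx":-0.196,"dy":-0.1125,"dz":0},{"dx":-0.196,"dy":-0.1125,"dz":0},{"dx":-0.196,"dy":-0.1125,"dz":0}]' 1
python3 -m inch '[{"dx":-0.196,"dy":-0.1125,"dz":0},{"dx":-0.196,"dy":-0.1125,"dz":0},{"dx":-0.196,"dy":-0.1125,"dz":0},{"dx":-0.196,"dy":-0.1125,"dz":0},{"dx":-0.196,"dy":-0.1125,"dz":0}]'
python3 - <<'E'
from h import *
np.set_printoptions(precision=4,suppress=True)
print(state()["tool_pos"],rows([.4508,.3064,.2]))
CI["wrist"]=optics.camera_info("wrist");save("wrist","w1.png")
print(-np.array(CI["wrist"]["R"]).T@CI["wrist"]["t"])
for r in nets.boxes_of("wrist","beaker")+nets.outline_of("wrist","beaker"):
    b=r["bbox"];print(b,r["confidence"],fit("beaker",[("wrist",np.array(b))],(.45,.306))[::2])
E
```

```text
[0.22   0.5849 0.2313] [-0.3926 -0.2243  0.0391]
[0.145  0.6134 0.3747]validation failed for argument at $[0]...
validation failed for argument at $[0]...
```

View pics/w1.png

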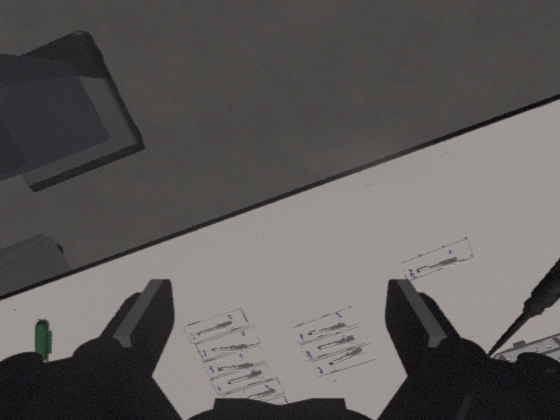

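The rows were refused because every row needs all six numbers. The arm hasn't moved, and the wrist picture shows only bench and stickers with no cup.

```bash
python3 -m inch '[{"dx":-0.196,"dy":-0.1125,"dz":0,"rx":0,"ry":0,"rz":0},{"dx":-0.196,"dy":-0.1125,"dz":0,"rx":0,"ry":0,"rz":0},{"dx":-0.196,"dy":-0.1125,"dz":0,"rx":0,"ry":0,"rz":0},{"dx":-0.196,"dy":-0.1125,"dz":0,"rx":0,"ry":0,"rz":0},{"dx":-0.196,"dy":-0.1125,"dz":0,"rx":0,"ry":0,"rz":0}]' 1
cat > w.py <<'E'
from h import *
import sys
np.set_printoptions(precision=4,suppress=True)
n,x,y,z,gx,gy,gz,f=sys.argv[1:];x,y,z,gx,gy,gz=map(float,(x,y,z,gx,gy,gz))
CI["wrist"]=optics.camera_info("wrist");save("wrist",f)
s=state();print(s["time"],s["tool_pos"],s["tool_rot"],s["gripper_width"],rows([gx,gy,gz]))
for r in nets.boxes_of("wrist",n)+nets.outline_of("wrist",n):
    b=r["bbox"];p=fit(n,[("wrist",np.array(b))],(x,y),z)[::2];print(np.array(b),round(r["confidence"],2),p)
E
python3 w.py beaker .4508 .3064 0 .4508 .3064 .2 w2.png
```

```text
time: 2.05
tool_pos: [0.3373, 0.4431, 0.2315]
tool_rot: [0.001, 0.181, 0.983, -0.0]
contact_force: [-1.8, 0.2, 0.1]
gripper_width: 0.996
grasp_force: 0.0
2.1 [0.3361 0.4445 0.2315] [0.     0.1805 0.9836 0.0002] 1.0011271879476704 [-0.1953 -0.1105  0.0393]
[198.8 320.9  64.   82.9] 0.86 (array([0.4554, 0.3088]), [array([198.8   , 320.9   ,  68.8176,  85.6751])])
[197.6 319.9  64.3  88.2] 0.94 (array([0.4538, 0.3082]), [array([197.6   , 319.9   ,  69.0835,  85.6472])])
```

```bash
python3 -m inch '[{"dx":-0.197,"dy":-0.108,"dz":0.1,"rx":0,"ry":0,"rz":0},{"dx":-0.197,"dy":-0.108,"dz":0.1,"rx":0,"ry":0,"rz":0},{"dx":-0.197,"dy":-0.108,"dz":0.1,"rx":0,"ry":0,"rz":0},{"dx":-0.197,"dy":-0.108,"dz":0.1,"rx":0,"ry":0,"rz":0},{"dx":-0.197,"dy":-0.108,"dz":0.1,"rx":0,"ry":0,"rz":0}]' 1
python3 -m inch '[{"dx":0,"dy":0,"dz":0,"rx":0,"ry":0,"rz":0},{"dx":0,"dy":0,"dz":0,"rx":0,"ry":0,"rz":0}]'
python3 w.py beaker .4508 .3064 0 .453 .3075 .03 w3.png
```

```text
time: 2.7
tool_pos: [0.4524, 0.3064, 0.1479]
tool_rot: [-0.002, 0.181, 0.984, -0.002]
contact_force: [-0.0, -0.2, -0.6]
gripper_width: 0.999
grasp_force: 0.0
time: 2.9
tool_pos: [0.4518, 0.3107, 0.152]
tool_rot: [0.0, 0.178, 0.984, 0.001]
contact_force: [0.1, 1.0, 0.8]
gripper_width: 1.001
grasp_force: 0.0
2.95 [0.4518 0.3109 0.1523] [0.0005 0.1777 0.9841 0.0006] 0.9994216434997696 [-0.0027 -0.0037  0.1529]
[272.8 208.6  90.3 103.8] 0.58 (array([0.4539, 0.306 ]), [array([272.8   , 208.6   ,  91.7662, 105.8261])])
[274.1 206.2  92.9 106.8] 0.7 (array([0.4524, 0.3074]), [array([274.1   , 206.2   ,  91.9849, 105.6543])])
```

View pics/w3.png

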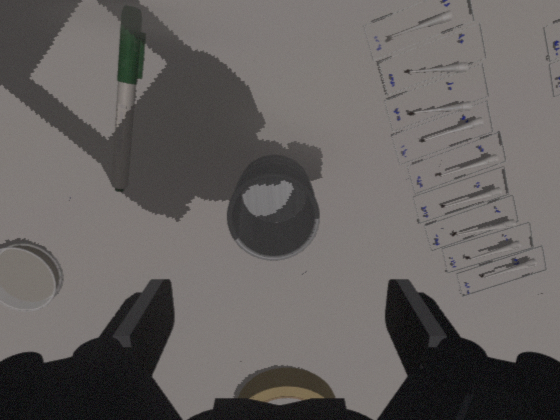

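The beaker sits at (273,208), between the fingers and about 3 mm left of centre. Next I descend around it with a small correction, then close.

```bash
python3 -m inch '[{"dx":-0.002,"dy":-0.003,"dz":0.05,"rx":0,"ry":0,"rz":0},{"dx":-0.002,"dy":-0.003,"dz":0.09,"rx":0,"ry":0,"rz":0},{"dx":-0.002,"dy":-0.003,"dz":0.12,"rx":0,"ry":0,"rz":0},{"dx":-0.002,"dy":-0.003,"dz":0.15,"rx":0,"ry":0,"rz":0},{"dx":-0.002,"dy":-0.003,"dz":0.15,"rx":0,"ry":0,"rz":0}]' 1
python3 -m inch '[{"dx":0,"dy":0,"dz":0,"rx":0,"ry":0,"rz":0},{"dx":0,"dy":0,"dz":0,"rx":0,"ry":0,"rz":0},{"dx":0,"dy":0,"dz":0,"rx":0,"ry":0,"rz":0},{"dx":0,"dy":0,"dz":0,"rx":0,"ry":0,"rz":0},{"dx":0,"dy":0,"dz":0,"rx":0,"ry":0,"rz":0}]' -1
```

```text
time: 3.55
tool_pos: [0.4498, 0.3058, 0.028]
tool_rot: [-0.003, 0.178, 0.984, -0.002]
contact_force: [0.7, -0.2, -0.8]
gripper_width: 1.0
grasp_force: 0.0
time: 4.05
tool_pos: [0.4546, 0.3074, 0.0339]
tool_rot: [0.002, 0.179, 0.984, 0.001]
contact_force: [-0.9, 1.0, 7.3]
gripper_width: 0.694
grasp_force: 65.3
```

```bash
python3 -m inch '[{"dx":0,"dy":0,"dz":-0.04,"rx":0,"ry":0,"rz":0},{"dx":0,"dy":0,"dz":-0.1,"rx":0,"ry":0,"rz":0},{"dx":0,"dy":0,"dz":-0.15,"rx":0,"ry":0,"rz":0},{"dx":0,"dy":0,"dz":-0.15,"rx":0,"ry":0,"rz":0}]' -1
python3 -m inch '[{"dx":-0.04,"dy":-0.032,"dz":0,"rx":0,"ry":0,"rz":0},{"dx":-0.08,"dy":-0.064,"dz":0,"rx":0,"ry":0,"rz":0},{"dx":-0.12,"dy":-0.096,"dz":0,"rx":0,"ry":0,"rz":0},{"dx":-0.16,"dy":-0.128,"dz":0,"rx":0,"ry":0,"rz":0},{"dx":-0.2,"dy":-0.16,"dz":0,"rx":0,"ry":0,"rz":0}]'
python3 -m inch '[{"dx":-0.04,"dy":-0.032,"dz":0,"rx":0,"ry":0,"rz":0},{"dx":-0.08,"dy":-0.064,"dz":0,"rx":0,"ry":0,"rz":0},{"dx":-0.111,"dy":-0.089,"dz":0,"rx":0,"ry":0,"rz":0},{"dx":-0.111,"dy":-0.089,"dz":0,"rx":0,"ry":0,"rz":0},{"dx":-0.111,"dy":-0.089,"dz":0,"rx":0,"ry":0,"rz":0}]'
python3 w.py dish .616 .033 0 .6161 .0332 .045 w4.png
python3 -c "
from h import *
save('top','t1.png');a=save('scene','s1.png')
for c in('top','scene'):
  for n in('beaker','dish'):print(c,n,[(r['bbox'],r['confidence']) for r in nets.boxes_of(c,n)], box(c,n,.6161,.0332,.12 if n=='beaker' else 0))
b=cv2.imread('pics/w4.png');cv2.imwrite('pics/c1.png',cv2.resize(np.hstack([a[:,:,::-1],b]),(800,300)))"
```

```text
time: 4.45
tool_pos: [0.4568, 0.3083, 0.1593]
tool_rot: [0.006, 0.179, 0.984, 0.004]
contact_force: [-0.3, 0.9, -0.8]
gripper_width: 0.695
grasp_force: 65.6
time: 4.95
tool_pos: [0.5574, 0.1287, 0.1502]
tool_rot: [-0.001, 0.179, 0.984, -0.0]
contact_force: [0.7, -0.5, -0.9]
gripper_width: 0.699
grasp_force: 65.5
time: 5.45
tool_pos: [0.6149, 0.0319, 0.15]
tool_rot: [-0.001, 0.18, 0.984, 0.0]
contact_force: [0.5, -0.1, -2.3]
gripper_width: 0.692
grasp_force: 65.6
5.5 [0.6147 0.0326 0.1502] [-0.0011  0.1791  0.9838  0.0001] 0.6954535548110351 [-0.0016  0.0013  0.1315]
[285.6 183.8 137.3 117. ] 0.69 (array([0.6093, 0.0394]), [array([285.6   , 183.8   , 142.2961, 140.9616])])
[287.6 183.4 141.5 115.5] 0.73 (array([0.6095, 0.0408]), [array([287.6   , 183.4   , 142.3546, 141.0133])])
top beaker [([274.7, 170.6, 24.2, 7.2], 0.74)] [274.59259847 157.92939789  29.56404923  33.82852373]
top dish [([274.8, 174.2, 42.0, 28.6], 0.64)] [276.5770202  168.07157243  43.36142771  44.3697113 ]
scene beaker [] [303.88218908 146.95093877  27.9027328   37.85844106]
scene dish [([299.8, 198.0, 41.8, 35.0], 0.7)] [300.62852819 199.76718012  43.08872341  32.23395294]
```

View pics/c1.png

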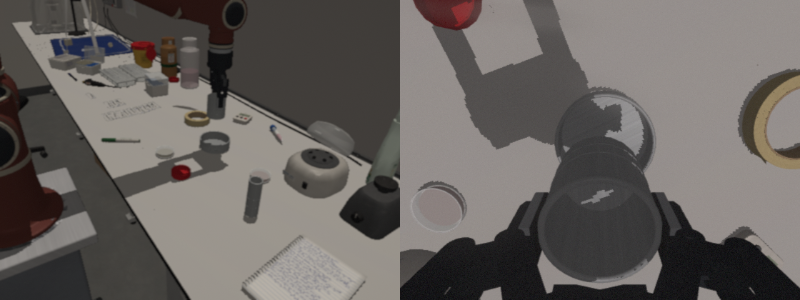

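The scene view shows the beaker held above the dish. In the wrist view the dish centre is about 4 mm to tool +y, so I shift by that much and set the beaker down.

```bash
python3 -m inch '[{"dx":0,"dy":0.005,"dz":0.03,"rx":0,"ry":0,"rz":0},{"dx":0,"dy":0.005,"dz":0.07,"rx":0,"ry":0,"rz":0},{"dx":0,"dy":0.005,"dz":0.1,"rx":0,"ry":0,"rz":0},{"dx":0,"dy":0.005,"dz":0.12,"rx":0,"ry":0,"rz":0},{"dx":0,"dy":0.005,"dz":0.13,"rx":0,"ry":0,"rz":0}]' -1
python3 -m inch '[{"dx":0,"dy":0,"dz":0.005,"rx":0,"ry":0,"rz":0},{"dx":0,"dy":0,"dz":0.01,"rx":0,"ry":0,"rz":0},{"dx":0,"dy":0,"dz":0.013,"rx":0,"ry":0,"rz":0},{"dx":0,"dy":0,"dz":0.0135,"rx":0,"ry":0,"rz":0},{"dx":0,"dy":0,"dz":0.0135,"rx":0,"ry":0,"rz":0}]' -1
```

```text
time: 6.4
tool_pos: [0.616, 0.0362, 0.0455]
tool_rot: [-0.001, 0.179, 0.984, -0.0]
contact_force: [-0.8, 0.1, -1.8]
gripper_width: 0.695
grasp_force: 65.6
time: 6.9
tool_pos: [0.618, 0.036, 0.038]
tool_rot: [0.001, 0.179, 0.984, 0.0]
contact_force: [-1.1, -0.4, 2.5]
gripper_width: 0.693
grasp_force: 65.8
```

```bash
python3 -m inch '[{"dx":0,"dy":0,"dz":0,"rx":0,"ry":0,"rz":0},{"dx":0,"dy":0,"dz":0,"rx":0,"ry":0,"rz":0},{"dx":0,"dy":0,"dz":0,"rx":0,"ry":0,"rz":0},{"dx":0,"dy":0,"dz":0,"rx":0,"ry":0,"rz":0},{"dx":0,"dy":0,"dz":0,"rx":0,"ry":0,"rz":0}]' 1
python3 -m inch '[{"dx":0,"dy":0,"dz":-0.03,"rx":0,"ry":0,"rz":0},{"dx":0,"dy":0,"dz":-0.08,"rx":0,"ry":0,"rz":0},{"dx":0,"dy":0,"dz":-0.14,"rx":0,"ry":0,"rz":0},{"dx":0,"dy":0,"dz":-0.19,"rx":0,"ry":0,"rz":0},{"dx":0,"dy":0,"dz":-0.19,"rx":0,"ry":0,"rz":0}]' 1
python3 w.py beaker .617 .036 .004 .5022 -.2958 .19 w5.png
python3 w.py dish .617 .036 0 .5022 -.2958 .19 w5.png
```

```text
time: 7.4
tool_pos: [0.6169, 0.0361, 0.0364]
tool_rot: [-0.0, 0.179, 0.984, 0.0]
contact_force: [0.7, 0.2, 0.7]
gripper_width: 1.003
grasp_force: 0.0
time: 7.9
tool_pos: [0.6212, 0.0358, 0.1973]
tool_rot: [0.007, 0.179, 0.984, 0.001]
contact_force: [1.3, -0.2, 0.2]
gripper_width: 1.001
grasp_force: 0.0
7.95 [0.6195 0.0359 0.1934] [0.0043 0.1789 0.9839 0.0005] 1.0014919604576125 [-0.0087 -0.4397  0.0033]
[276.6 182.1  78.3  89.4] 0.76 (array([0.6176, 0.0361]), [array([276.6   , 182.1   ,  79.7813,  90.4103])])
8.1 [0.616  0.0361 0.1867] [-0.0014  0.1789  0.9839 -0.0002] 1.0005995137424089 [-0.0129 -0.4384 -0.0038]
[279.6 184.8 124.8 124.8] 0.95 (array([0.6197, 0.0357]), [array([279.6   , 184.8   , 124.2047, 123.9216])])
```

View pics/w5.png

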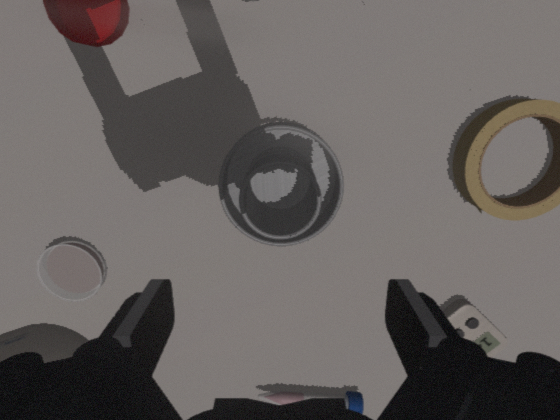

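The beaker stands upright inside the dish: rim centre about (279,205), dish at (280,185). Next is the tall cup.

```bash
python3 -m inch '[{"dx":0,"dy":-0.05,"dz":0,"rx":0,"ry":0,"rz":0},{"dx":-0.002,"dy":-0.1,"dz":0,"rx":0,"ry":0,"rz":0},{"dx":-0.004,"dy":-0.15,"dz":0,"rx":0,"ry":0,"rz":0},{"dx":-0.006,"dy":-0.2,"dz":0,"rx":0,"ry":0,"rz":0},{"dx":-0.006,"dy":-0.25,"dz":0,"rx":0,"ry":0,"rz":0}]' 1
python3 -m inch '[{"dx":0,"dy":-0.05,"dz":0,"rx":0,"ry":0,"rz":0},{"dx":-0.002,"dy":-0.1,"dz":0,"rx":0,"ry":0,"rz":0},{"dx":-0.004,"dy":-0.15,"dz":0,"rx":0,"ry":0,"rz":0},{"dx":-0.006,"dy":-0.1885,"dz":0,"rx":0,"ry":0,"rz":0},{"dx":-0.006,"dy":-0.1885,"dz":0,"rx":0,"ry":0,"rz":0}]' 1
python3 -m inch '[{"dx":0,"dy":0,"dz":0,"rx":0,"ry":0,"rz":0},{"dx":0,"dy":0,"dz":0,"rx":0,"ry":0,"rz":0}]'
python3 w.py tall_cup .5022 -.2958 0 .5022 -.2958 .074 w6.png
```

```text
time: 8.7
tool_pos: [0.5497, -0.1539, 0.1867]
tool_rot: [-0.001, 0.179, 0.984, 0.0]
contact_force: [0.6, -0.8, 0.6]
gripper_width: 1.002
grasp_force: 0.0
time: 9.2
tool_pos: [0.5006, -0.2983, 0.1867]
tool_rot: [-0.001, 0.181, 0.983, 0.0]
contact_force: [0.5, 0.5, -0.5]
gripper_width: 0.996
grasp_force: 0.0
time: 9.4
tool_pos: [0.5024, -0.2946, 0.1875]
tool_rot: [-0.001, 0.179, 0.984, 0.001]
contact_force: [-0.3, -0.8, -0.7]
gripper_width: 0.999
grasp_force: 0.0
9.45 [ 0.5026 -0.2945  0.1877] [-0.0005  0.1783  0.984   0.0004] 1.0014676573830232 [-0.0003 -0.0018  0.1422]
[290.1 201.7  58.9  79.3] 0.9 (array([ 0.5067, -0.2882]), [array([290.1   , 201.7   ,  52.1662,  80.7721])])
[290.9 201.1  53.5  80. ] 0.88 (array([ 0.5064, -0.2876]), [array([290.9   , 201.1   ,  52.1973,  80.6322])])
```

View pics/w6.png

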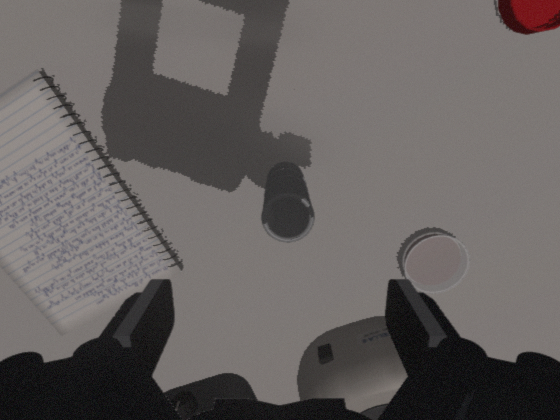

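The tall cup is at about (288,205), roughly 6 mm to tool +y of the finger centre line. I correct for that, descend and grip.

```bash
python3 -m inch '[{"dx":-0.002,"dy":0.008,"dz":0.03,"rx":0,"ry":0,"rz":0},{"dx":-0.002,"dy":0.008,"dz":0.07,"rx":0,"ry":0,"rz":0},{"dx":-0.002,"dy":0.008,"dz":0.11,"rx":0,"ry":0,"rz":0},{"dx":-0.002,"dy":0.008,"dz":0.142,"rx":0,"ry":0,"rz":0},{"dx":-0.002,"dy":0.008,"dz":0.142,"rx":0,"ry":0,"rz":0}]' 1
python3 -m inch '[{"dx":0,"dy":0,"dz":0,"rx":0,"ry":0,"rz":0},{"dx":0,"dy":0,"dz":0,"rx":0,"ry":0,"rz":0},{"dx":0,"dy":0,"dz":0,"rx":0,"ry":0,"rz":0},{"dx":0,"dy":0,"dz":0,"rx":0,"ry":0,"rz":0},{"dx":0,"dy":0,"dz":0,"rx":0,"ry":0,"rz":0}]' -1
python3 -m inch '[{"dx":0,"dy":0,"dz":0,"rx":0,"ry":0,"rz":0},{"dx":0,"dy":0,"dz":0,"rx":0,"ry":0,"rz":0},{"dx":0,"dy":0,"dz":0,"rx":0,"ry":0,"rz":0}]' -1
```

```text
time: 10.05
tool_pos: [0.5037, -0.2873, 0.0703]
tool_rot: [-0.004, 0.178, 0.984, 0.002]
contact_force: [-0.9, 1.2, -0.8]
gripper_width: 1.002
grasp_force: 0.0
time: 10.55
tool_pos: [0.5075, -0.2911, 0.0771]
tool_rot: [0.002, 0.179, 0.984, -0.001]
contact_force: [0.7, 0.9, 5.3]
gripper_width: 0.373
grasp_force: 60.0
time: 10.85
tool_pos: [0.5075, -0.2911, 0.0771]
tool_rot: [0.002, 0.179, 0.984, -0.001]
contact_force: [0.7, 0.4, 6.7]
gripper_width: 0.373
grasp_force: 60.0
```

```bash
python3 -m inch '[{"dx":0,"dy":0,"dz":-0.04,"rx":0,"ry":0,"rz":0},{"dx":0,"dy":0,"dz":-0.09,"rx":0,"ry":0,"rz":0},{"dx":0,"dy":0,"dz":-0.14,"rx":0,"ry":0,"rz":0},{"dx":0,"dy":0,"dz":-0.16,"rx":0,"ry":0,"rz":0},{"dx":0,"dy":0,"dz":-0.16,"rx":0,"ry":0,"rz":0}]' -1
python3 -m inch '[{"dx":0,"dy":0,"dz":0,"rx":0,"ry":0,"rz":0},{"dx":0,"dy":0,"dz":0,"rx":0,"ry":0,"rz":0}]'
python3 -c "
from h import *
s=state();print(s['time'],s['tool_pos'],s['gripper_width'],rows([.6175,.036,s['tool_pos'][2]]))"
```

```text
time: 11.35
tool_pos: [0.5075, -0.2913, 0.206]
tool_rot: [0.003, 0.179, 0.984, -0.001]
contact_force: [-0.6, -1.1, -0.9]
gripper_width: 0.372
grasp_force: 59.8
time: 11.55
tool_pos: [0.5049, -0.2893, 0.1995]
tool_rot: [-0.002, 0.179, 0.984, 0.001]
contact_force: [-1.1, 0.1, -0.7]
gripper_width: 0.371
grasp_force: 59.8
11.55 [ 0.50488874 -0.28925439  0.19945999] 0.37129034913065473 [0.0114 0.4301 0.0007]
```

```bash
python3 -m inch '[{"dx":0,"dy":0.03,"dz":0,"rx":0,"ry":0,"rz":0},{"dx":0.002,"dy":0.08,"dz":0,"rx":0,"ry":0,"rz":0},{"dx":0.004,"dy":0.13,"dz":0,"rx":0,"ry":0,"rz":0},{"dx":0.006,"dy":0.18,"dz":0,"rx":0,"ry":0,"rz":0},{"dx":0.006,"dy":0.23,"dz":0,"rx":0,"ry":0,"rz":0}]' -1
python3 -m inch '[{"dx":0,"dy":0.05,"dz":0,"rx":0,"ry":0,"rz":0},{"dx":0.002,"dy":0.1,"dz":0,"rx":0,"ry":0,"rz":0},{"dx":0.004,"dy":0.15,"dz":0,"rx":0,"ry":0,"rz":0},{"dx":0.005,"dy":0.19,"dz":0,"rx":0,"ry":0,"rz":0},{"dx":0.005,"dy":0.2,"dz":0,"rx":0,"ry":0,"rz":0}]' -1
python3 -m inch '[{"dx":0,"dy":0,"dz":0,"rx":0,"ry":0,"rz":0},{"dx":0,"dy":0,"dz":0,"rx":0,"ry":0,"rz":0},{"dx":0,"dy":0,"dz":0,"rx":0,"ry":0,"rz":0}]'
python3 w.py beaker .6175 .036 .004 .6175 .036 .08 w7.png
python3 - <<'E'
from h import *
np.set_printoptions(precision=4,suppress=True)
a=save('scene','s2.png');t=save('top','t2.png')
for c in('top','scene'):
  for n in('beaker','tall_cup'):print(c,n,[(np.array(r['bbox']),round(r['confidence'],2)) for r in nets.boxes_of(c,n)], box(c,n,.6175,.036,.13 if n=='tall_cup' else .004))
b=cv2.imread('pics/w7.png');crop=cv2.resize(a[60:260,210:390,::-1],(378,420))
cv2.imwrite('pics/c2.png',cv2.resize(np.hstack([crop,b]),(800,358)))
E
```

```text
time: 12.05
tool_pos: [0.5655, -0.1145, 0.2]
tool_rot: [-0.002, 0.179, 0.984, 0.0]
contact_force: [0.8, -0.8, -0.9]
gripper_width: 0.372
grasp_force: 59.8
time: 12.55
tool_pos: [0.6184, 0.0379, 0.1999]
tool_rot: [-0.002, 0.177, 0.984, 0.0]
contact_force: [-0.4, -0.5, -0.7]
gripper_width: 0.37
grasp_force: 59.9
time: 12.85
tool_pos: [0.6186, 0.0335, 0.2022]
tool_rot: [-0.001, 0.18, 0.984, -0.0]
contact_force: [1.7, -0.4, -0.7]
gripper_width: 0.372
grasp_force: 59.9
12.9 [0.6187 0.0335 0.2025] [-0.0003  0.1798  0.9837 -0.0002] 0.3724759641673014 [0.0025 0.0024 0.1532]
[279.4 178.3  77.9  77.8] 0.65 (array([0.6115, 0.0367]), [array([279.4   , 178.3   ,  78.665 ,  87.8193])])
[283.  179.9  75.7  76.5] 0.9 (array([0.6137, 0.0388]), [array([283.    , 179.9   ,  78.5331,  87.9284])])
top beaker [(array([274.7, 169.6,  29. ,  19.2]), 0.78)] [274.9269 165.8863  26.0381  29.4224]
top tall_cup [(array([278. , 165.1,  14.6,  11.7]), 0.41)] [272.7765 154.6977  18.4025  25.7636]
scene beaker [(array([302.1, 188.2,  26.6,  28.7]), 0.98)] [300.9426 190.8647  26.1462  36.3045]
scene tall_cup [(array([304.1, 136.9,  16.5,  47.3]), 0.9)] [304.362  134.4216  17.6778  48.9821]
```

View pics/c2.png

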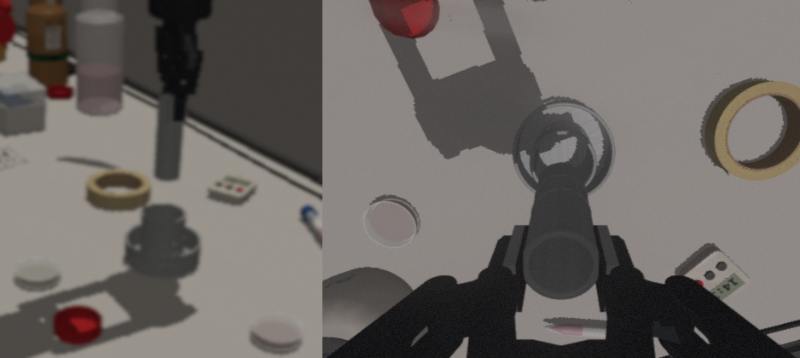

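In both views the cup hangs over the beaker, with an estimated error of about 2–3 mm against 10 mm of clearance. I correct and lower it, watching the force.

```bash
python3 -m inch '[{"dx":0.004,"dy":0.002,"dz":0.02,"rx":0,"ry":0,"rz":0},{"dx":0.004,"dy":0.002,"dz":0.04,"rx":0,"ry":0,"rz":0},{"dx":0.004,"dy":0.002,"dz":0.06,"rx":0,"ry":0,"rz":0},{"dx":0.004,"dy":0.002,"dz":0.075,"rx":0,"ry":0,"rz":0},{"dx":0.004,"dy":0.002,"dz":0.085,"rx":0,"ry":0,"rz":0}]' -1
python3 -m inch '[{"dx":0,"dy":0,"dz":0.015,"rx":0,"ry":0,"rz":0},{"dx":0,"dy":0,"dz":0.03,"rx":0,"ry":0,"rz":0},{"dx":0,"dy":0,"dz":0.045,"rx":0,"ry":0,"rz":0},{"dx":0,"dy":0,"dz":0.055,"rx":0,"ry":0,"rz":0},{"dx":0,"dy":0,"dz":0.06,"rx":0,"ry":0,"rz":0}]' -1
python3 -m inch '[{"dx":0,"dy":0,"dz":0.001,"rx":0,"ry":0,"rz":0},{"dx":0,"dy":0,"dz":0.002,"rx":0,"ry":0,"rz":0},{"dx":0,"dy":0,"dz":0.0025,"rx":0,"ry":0,"rz":0},{"dx":0,"dy":0,"dz":0.0025,"rx":0,"ry":0,"rz":0}]' -1
```

```text
time: 13.8
tool_pos: [0.6155, 0.0375, 0.1322]
tool_rot: [-0.002, 0.179, 0.984, -0.0]
contact_force: [-0.2, 0.2, -1.2]
gripper_width: 0.371
grasp_force: 59.9
time: 14.3
tool_pos: [0.6161, 0.0375, 0.0855]
tool_rot: [-0.001, 0.179, 0.984, -0.0]
contact_force: [-1.0, -0.2, -0.8]
gripper_width: 0.373
grasp_force: 59.9
time: 14.7
tool_pos: [0.617, 0.0375, 0.0854]
tool_rot: [0.0, 0.179, 0.984, 0.0]
contact_force: [0.0, -0.2, -1.3]
gripper_width: 0.369
grasp_force: 60.0
```

Not quite in contact yet, so I lower in 1 mm steps.

```bash
python3 -m inch '[{"dx":0,"dy":0,"dz":0.0012,"rx":0,"ry":0,"rz":0},{"dx":0,"dy":0,"dz":0.0025,"rx":0,"ry":0,"rz":0},{"dx":0,"dy":0,"dz":0.0025,"rx":0,"ry":0,"rz":0},{"dx":0,"dy":0,"dz":0.0025,"rx":0,"ry":0,"rz":0}]' -1
python3 -m inch '[{"dx":0,"dy":0,"dz":0.0012,"rx":0,"ry":0,"rz":0},{"dx":0,"dy":0,"dz":0.0012,"rx":0,"ry":0,"rz":0},{"dx":0,"dy":0,"dz":0.0012,"rx":0,"ry":0,"rz":0}]' -1
```

```text
time: 15.1
tool_pos: [0.6176, 0.0374, 0.0852]
tool_rot: [0.001, 0.179, 0.984, 0.0]
contact_force: [-2.8, 0.3, 8.4]
gripper_width: 0.372
grasp_force: 60.8
time: 15.4
tool_pos: [0.618, 0.0373, 0.0852]
tool_rot: [0.001, 0.179, 0.984, 0.0]
contact_force: [-4.1, 1.2, 11.8]
gripper_width: 0.374
grasp_force: 61.2
```

Contact is at a height 8 mm above the bench grasp, which is exactly the two floors. Releasing gently.

```bash
python3 -m inch '[{"dx":0,"dy":0,"dz":-0.003,"rx":0,"ry":0,"rz":0},{"dx":0,"dy":0,"dz":-0.003,"rx":0,"ry":0,"rz":0}]' -1
python3 -m inch '[{"dx":0,"dy":0,"dz":0,"rx":0,"ry":0,"rz":0},{"dx":0,"dy":0,"dz":0,"rx":0,"ry":0,"rz":0},{"dx":0,"dy":0,"dz":0,"rx":0,"ry":0,"rz":0},{"dx":0,"dy":0,"dz":0,"rx":0,"ry":0,"rz":0},{"dx":0,"dy":0,"dz":0,"rx":0,"ry":0,"rz":0}]' 1
python3 -m inch '[{"dx":0,"dy":0,"dz":-0.03,"rx":0,"ry":0,"rz":0},{"dx":0,"dy":0,"dz":-0.08,"rx":0,"ry":0,"rz":0},{"dx":0,"dy":0,"dz":-0.14,"rx":0,"ry":0,"rz":0},{"dx":0,"dy":0,"dz":-0.15,"rx":0,"ry":0,"rz":0},{"dx":0,"dy":0,"dz":-0.15,"rx":0,"ry":0,"rz":0}]' 1
python3 w.py tall_cup .6165 .0365 .008 .6175 .036 .08 w8.png
python3 - <<'E'
from h import *
a=save('scene','s3.png')
b=cv2.imread('pics/w8.png');crop=cv2.resize(a[60:260,210:390,::-1],(378,420))
cv2.imwrite('pics/c3.png',cv2.resize(np.hstack([crop,b]),(800,358)))
E
```

```text
time: 15.6
tool_pos: [0.6172, 0.0374, 0.0852]
tool_rot: [0.001, 0.179, 0.984, 0.0]
contact_force: [0.3, -0.5, 3.5]
gripper_width: 0.37
grasp_force: 60.5
time: 16.1
tool_pos: [0.6166, 0.0375, 0.0841]
tool_rot: [-0.0, 0.179, 0.984, -0.0]
contact_force: [0.1, -0.1, 0.5]
gripper_width: 0.998
grasp_force: 0.0
time: 16.6
tool_pos: [0.6183, 0.0374, 0.2077]
tool_rot: [0.003, 0.179, 0.984, 0.0]
contact_force: [-0.1, -0.3, 0.0]
gripper_width: 0.996
grasp_force: 0.0
16.65 [0.6169 0.0374 0.2048] [0.0006 0.1789 0.9839 0.0001] 0.9999352298050449 [-0.0011 -0.0015  0.156 ]
[281.7 193.8  53.   69.5] 0.67 (array([0.6193, 0.0393]), [array([281.7   , 193.8   ,  49.9314,  76.3932])])
[281.5 191.6  54.   73.9] 0.67 (array([0.6175, 0.0398]), [array([281.5   , 191.6   ,  50.0488,  75.9021])])
```

View pics/c3.png

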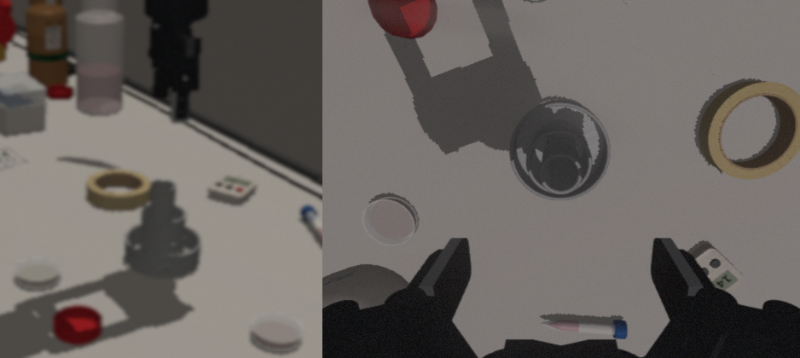

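The three cups are nested upright, with the tall cup's rim at about (562,165) in the composite picture and the gripper clear of them. Handing in.

```bash
python3 -c "
from plant import ticket
print(ticket.job_done())"
```

```text
the job is handed in; nothing more can be done
None
```

The beaker now stands in the dish and the tall cup in the beaker; the last pictures show both upright with the gripper clear, and I handed the job in at about 17 s of the 53 s limit (no verdict was returned).

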